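# Set the topping cooler's thermostat wheel and start it

## Robot

A 6-joint arm with a two-finger parallel gripper is mounted at the origin on the work surface. World frame = base frame: x ahead of the robot, y to its left, z up, the work surface at z = 0. Lengths are in m, angles in degrees, forces in N, time in s.
With the tool pointing down it reaches from about 0.3 to 0.825 m from the base axis. Payload 5.4 kg.
Tool frame: the origin (TCP) lies at the very end of the fingers, on their centre line; the grasp point (between the pads) lies 19 mm behind it (env.pinch_z is the distance from the TCP to the grasp point, in m); y points along the fingers, x is the direction in which the jaws open and shut, and the axes are right-handed (so a half turn about y gives the same grasp; the last joint's range is limited). The gripper opens to 92 mm and grips with 3 to 60 N. Pads are 20 mm wide; open, the fingers measure 128 mm over their backs; the gripper's body (75 mm by 189 mm) begins 69 mm behind the grasp point.
Start: joints at [-77.584, 9.076, 91.501, -0, 79.423, -12.038], TCP at [0.238, -0.523, 0.215] pointing down, gripper open.
Joint ranges: [-166.64, 166.64], [-54.1, 131.32], [10.49, 154.53], [-73.88, 253.88], [9.74, 151.15], [-171.62, 171.62]. Speed limits (degrees/s): [147.25, 147.25, 180, 180, 180, 180].

## Interface

Orientations are given as [roll, pitch, yaw] about the fixed x, y, z axes, in that order (R = Rz(yaw) Ry(pitch) Rx(roll)).
In Python, from station import env gives the robot as it stands.
- The arm moves only by the tool servo_tool, never from a script. Its argument "rows" is a list of rows, each an object of numbers: "dx", "dy", "dz": the shift along the tool's x, y, z in mm; "wx", "wy", "wz": the turn, a rotation vector about the tool's x, y, z in rad; "hand": the closure, from -1 (fully open) to 1 (shut). A call has 1 to 10 rows; each row is the pose to reach, as a shift and turn from the pose commanded when the call began, along the tool's axes at that moment; what a row does not reach only later rows make up. A row lasts 1/8 s, in which the tool goes at most 62.5 mm and 10.7 degrees, less where a joint would pass 70% of its speed; a pose out of reach is approached as far as the arm can. A call with a gripper value outside its range is refused whole. The fingers move at their own pace and stop on an object; "grip_force" is the grip in N (left out, the last holds). Time passes only in rows, so rows that repeat a pose let the fingers close. It gives the time, the measured TCP pose, the force and the opening at its end, in the units of the state.
- env.get_state(): the state, without advancing time (a new reading comes with each control period).
- env.camera(name): name is "scene" or "top"; returns a dict with "img" (420x560x3 uint8, red, green, blue), "fx", "fy", "cx", "cy" (pixels), "rvec" (rotation vector, rad) and "tvec" (3), from world to camera coordinates, as OpenCV has them. Camera axes: x right, y down, z forward; pixel columns grow to the right and rows downward; lengths in m; the calibration is good to about 2 mm. A picture is of the moment at which its call begins. There is no depth.
- env.job_done(): hands the job in, once; it reports no verdict.
Trained networks look in a picture, given as the dict that the camera call returned (one of the last four; its "shot" number tells which), for a name from the list of things; names that differ only in an ending like _2 or _b are one class to them, and where a whole thing is asked for, a point or a joint stands for the part that bears it (a point fixed in the world has none). Each returns a list of dicts, best first, with "conf" (0 to 1); they miss things now and then, are a little off and sometimes report something else, mostly with a low value. They report only what shows in the picture. A call takes as long as a camera call.
- env.search_frame(picture, label): "centre" ([x, y, z] in m, in world coordinates, good to about 4 mm: the middle of the surface that is visible of it).
- env.regions_of(picture, label): "region" (420x560 bool, what is visible of it).
- env.mark_of(picture, label): "centre" ([x, y, z] in m, in world coordinates, good to about 4 mm: a listed point, or the origin of a listed thing).
The state is a dict: "t": time; "qpos": joint angles; "qvel": joint speeds; "effort": joint torques, N m; "eef_pos": TCP position; "tool_rot": TCP orientation; "ft_force": force on the tool from outside, world axes, zero at the start; "wrist_torque": the same for the moment, N m; "opening": opening from 0.0 (shut) to 1.0 (fully open).
Only numpy, scipy, OpenCV 4.12 (cv2) and the standard library are available. Lean on these libraries where they do the work, as an engineer would, in place of code of your own. Each camera call takes 0.05 s, during which the arm holds its last target.

## Task

Get the topping cooler ready for service: with a fingertip, roll the knurled thermostat wheel until it clicks in with its blue band at the pointer lines, and only then press the green start button fully down and let it come up again. Only stroke the wheel with light pressure, never pinch it or bear down hard, keep off the red stop button, and leave everything that stands about where it is.

Things in the scene. Friction and masses are not known exactly. Their poses are not given: they have to be found in the camera images.
- cooler: steel countertop topping cooler, 420 (x) x 600 (y) x 200 mm, fixed; origin under its centre. Food pans (food to 225 mm above the table) on its +x side; flat grey control deck (120 mm deep, 200 mm above the table) along its -x edge, towards the robot. Three black 100 x 100 x 10 mm panels sit on the deck, 150 mm apart along y, in varying order: thermostat, start, stop
- thermostat: black thermostat panel fixed on the deck; origin at the centre of its underside, axes parallel to the cooler's: +x away from the operator, towards the pans. A knurled grey wheel stands 13 mm out of the slot in its middle, between two low cheeks (outer faces 35 mm apart) with white pointer lines at the crown. White dots grow towards the cold end (-x)
- wheel_top (a point): fixed point: the crown (topmost line) of the thermostat wheel, 223 mm above the table, 7 mm above the cheeks. The wheel is 64 mm in diameter, 15 mm wide, its axis along the panel's y, on a rigid axle: it does not give when pressed
- wheel (a joint): turn of the wheel, rad; grows as its crown is rolled to the panel's -x (colder). Detents every 0.419 rad (13.4 mm of rim travel) from 0 to 2.93; let go between two, it snaps to the nearer; about 1 N at the rim moves it on. Marks across the rim, one per detent: thin white, and a 6 mm blue band that is at the pointer lines at 1.676. Starts 1 or 2 clicks short, the band then on the crown's +x side
- start_panel: panel of the start button, fixed on the deck; origin at the centre of its underside, axes parallel to the cooler's
- start_top (a point): centre of the top face of the green start button (28 mm wide), which moves straight down with it; up, it is 32 mm above the panel's underside and 10 mm above its 44 mm wide aluminium collar
- start (a joint): travel of the green start button, m: 0 up, 0.006 fully down; a spring (1.5 N at first, 5 N fully down) lifts it again
- stop_panel: panel of the stop button, fixed on the deck; origin at the centre of its underside, axes parallel to the cooler's
- stop (a joint): travel of the red stop button, otherwise like the green one, m: 0 up, 0.006 fully down
- shaker: small steel salt shaker, 40 mm wide, 55 mm high, standing on the cooler's control deck; origin under its centre
- dip_cup: small white sauce cup, 48 mm wide, 32 mm high, on the cooler's control deck; origin under its centre
- dish: white dish, 150 mm wide, 22 mm high, on the table in front of the cooler; origin under its centre
- tongs: steel tongs with orange tips, 230 mm long, lying on the table in front of the cooler; origin under the middle, x along their length
- sauce: amber sauce bottle, 60 mm wide, 170 mm high; origin under its centre
- bowls: stack of white bowls, 124 mm wide, 81 mm high; origin under its centre
- mug: blue mug, 76 mm wide, 90 mm high; origin under its centre

How it is judged (in metres and radians):
On the way, in this order (a step that is already met when the one before it is completed fails the run):
1. the thermostat wheel has clicked in with the blue band at the pointer lines and is still (value of joint wheel between 1.58552 and 1.76552 rad and velocity of joint wheel between -0.1 and 0.1 rad/s), for 0.3 s.
2. the green start button is pressed fully down (value of joint start above 0.005 m), for 0.05 s.
At the end, for the whole second after the job is handed in: the wheel rests in the blue detent (joint 1.676 within 0.09 rad, slower than 0.1 rad/s), both buttons are up (under 1 mm of travel), and every loose thing is within 20 mm of where it stood and at rest (all of step 1 and value of joint each of start, stop below 0.001 m and distance of each of shaker, dip_cup, dish, tongs, sauce, bowls, mug from where it was at the start of the episode below 0.02 m and linear speed of each of shaker, dip_cup, dish, tongs, sauce, bowls, mug below 0.02 m/s); the robot touches nothing.
It fails at once if the start button is pressed before the wheel stands at the blue band (value of joint start above 0.003 m and (value of joint wheel below 1.52552 rad or value of joint wheel above 1.82552 rad)).
It fails at once if the red stop button is pressed (value of joint stop above 0.002 m).
It fails at once if the wheel is pinched or borne down on hard (over 35 N) (contact force between the fingers and wheel above 35 N).
It fails at once if a bystander is pushed aside, lifted or carried (distance of any of shaker, dip_cup, dish, tongs, sauce, bowls, mug from where it was at the start of the episode above 0.03 m).
It also fails if it takes over 51 s, if anything falls off the work surface, if the arm or the gripper's body presses on something with over 40 N, if the wrist force passes 120 N, or if a joint passes its speed limit or range.

## Working session

There is one attempt and no reset: what is moved stays moved. The work goes in short steps, Python scripts to look and compute and a tool call to move; the robot and the scene stay as the last step left them, time stands still between calls to the robot, and variables do not carry over. Pictures are saved under pics/ and viewed, and the job is handed in when it is done.

Besides the shell and the picture viewer there is one more tool, called as a command line: name --argument value ..., lists and objects as JSON in quotes. servo_tool: Moves the arm, as the interface text tells. Its arguments: {"type":"object","properties":{"rows":{"type":"array","items":{"type":"object","properties":{"dx":{"type":"number"},"dy":{"type":"number"},"dz":{"type":"number"},"wx":{"type":"number"},"wy":{"type":"number"},"wz":{"type":"number"},"hand":{"type":"number"}}}},"grip_force":{"type":"number"}},"required":["rows"]}

```bash
mkdir -p pics; cat > h.py <<'E'
import numpy as np, cv2
from station import env
def save(p,n): cv2.imwrite('pics/'+n+'.png', cv2.cvtColor(p['img'],cv2.COLOR_RGB2BGR))
def proj(p,X):
    K=np.array([[p['fx'],0,p['cx']],[0,p['fy'],p['cy']],[0,0,1.]])
    return cv2.projectPoints(np.array(X,float).reshape(-1,3),np.array(p['rvec'],float),np.array(p['tvec'],float),K,None)[0].reshape(-1,2)
E
python3 - <<'E'
from h import *
print(env.get_state())
P={n:env.camera(n) for n in('scene','top')}
for n,p in P.items():
    save(p,n+'0'); print(n,p['rvec'],p['tvec'],p['fx'])
    for l in ['wheel_top','start_top','thermostat','start_panel','stop_panel','shaker','dip_cup','cooler','sauce','bowls','mug','dish','tongs']:
        print(l,[(np.round(r['centre'],4).tolist(),round(r['conf'],2)) for r in env.mark_of(p,l)[:2]])
print(env.get_state()['t'])
E
```

```text
{'t': 0.0, 'qpos': array([-7.75833650e+01,  9.11295639e+00,  9.15727314e+01, -2.42998269e-04,
        7.94209537e+01, -1.20372442e+01]), 'qvel': array([ 0.00101173,  0.10261612, -0.0190523 , -0.0421884 , -0.08032009,
        0.02224315]), 'effort': array([ 2.19511035e-04, -3.85576701e+01, -3.22104621e+01,  7.01276469e-02,
        3.79854196e-02, -1.40338898e-04]), 'eef_pos': array([ 0.23787535, -0.52280417,  0.21361103]), 'tool_rot': array([-89.97799371,   0.10434641, -65.54605599]), 'ft_force': array([ 0.30192758, -0.10720416, -0.06545517]), 'wrist_torque': array([ 0.03508067, -0.02157142, -0.01794824]), 'opening': 0.9995288619891475}
scene [ 2.24153061  1.3394166  -0.38086462] [-0.23482318 -0.26084585  1.61008069] 468.0314719669439
wheel_top [([0.4599, -0.4442, 0.0015], 0.44)]
start_top [([0.5253, -0.038, 0.2264], 0.44)]
thermostat [([0.5251, -0.1908, 0.1994], 0.67)]
start_panel [([0.528, -0.0402, 0.1971], 0.6)]
stop_panel [([0.5262, 0.1075, 0.1987], 0.92)]
shaker [([0.5432, 0.2258, 0.2004], 0.6)]
dip_cup [([0.5443, -0.2992, 0.2009], 0.8), ([0.5229, -0.1898, 0.225], 0.35)]
cooler [
[... 213 characters left out ...]
], 0.64)]
dish [([0.3633, 0.1276, -0.0], 0.9)]
tongs []
top [ 2.19288767 -2.14759917  0.09550922] [-6.73068039e-04  4.99824460e-01  1.53298280e+00] 477.6116132900422
wheel_top [([0.5263, -0.1927, 0.2256], 0.85)]
start_top []
thermostat [([0.5293, -0.1925, 0.1991], 0.66)]
start_panel [([0.5268, -0.041, 0.205], 0.77)]
stop_panel [([0.5269, 0.1089, 0.2027], 0.73)]
shaker [([0.5375, 0.2288, 0.2045], 0.68)]
dip_cup [([0.5401, -0.2919, 0.205], 0.51), ([0.5243, -0.1888, 0.1992], 0.37)]
cooler [([0.3679, 0.125, -0.0001], 0.28)]
sauce [([0.4905, 0.3266, -0.001], 0.74)]
bowls [([0.4565, -0.446, 0.001], 0.72)]
mug [([0.3163, 0.3709, -0.0043], 0.94)]
dish [([0.3638, 0.1271, -0.0009], 0.86)]
tongs []
1.4
```

View images.

View pics/scene0.png

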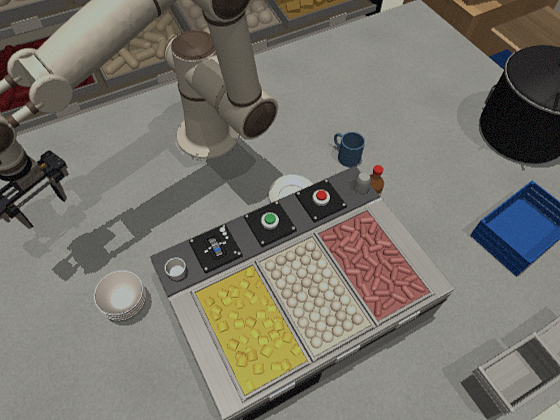

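View pics/top0.png

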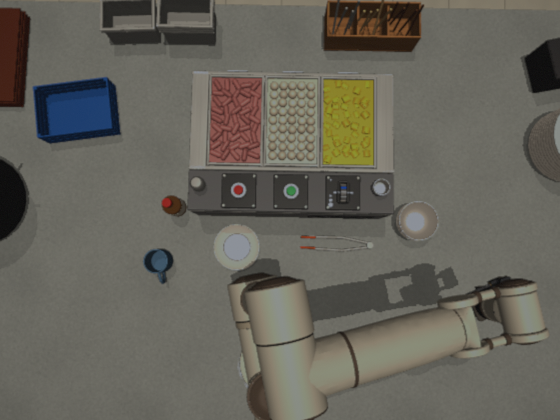

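```bash
python3 - <<'E'
from h import *
P={n:env.camera(n) for n in('scene','top')}
for n,p in P.items():
    c=proj(p,[.526,-.191,.223])[0]; x,y=c.astype(int); print(n,c)
    a=p['img'][max(0,y-40):y+40,max(0,x-40):x+40]
    cv2.imwrite('pics/crop_%s.png'%n,cv2.cvtColor(cv2.resize(a,None,fx=7,fy=7,interpolation=cv2.INTER_CUBIC),cv2.COLOR_RGB2BGR))
E
python3 -c "
import cv2,numpy as np
a=[cv2.imread('pics/crop_%s.png'%n) for n in('scene','top')]
o=np.hstack([cv2.resize(i,(400,400)) for i in a]);cv2.imwrite('pics/crops.png',o)"
```

```text
scene [213.50770581 244.02760265]
top [343.22497104 191.47891735]
```

View pics/crops.png

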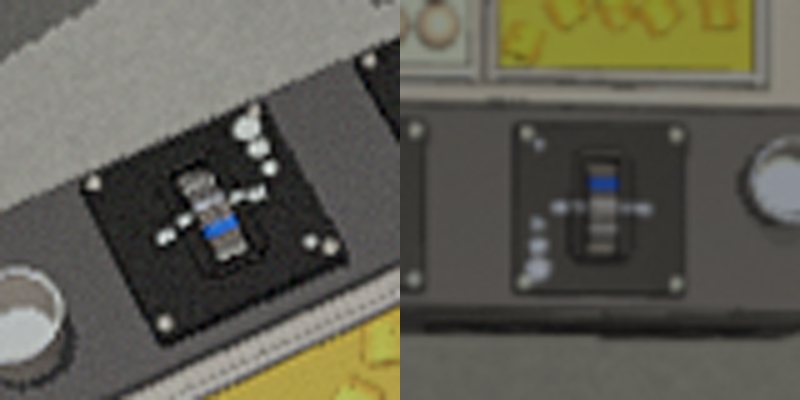

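The wheel is on the right-hand panel in the top view, with its crown at about (343,191). The blue band is about 13 mm to the +x side of the pointer lines, so it is one click short. The start panel is in the middle and the stop panel is on the +y side.

```bash
python3 - <<'E'
from h import *
from scipy.optimize import least_squares
P=[env.camera(n) for n in('scene','top')]
uv=[]
for p in P:
    x,y=proj(p,[.526,-.191,.223])[0].astype(int)
    a=p['img'].astype(int); m=np.zeros(a.shape[:2],bool); m[y-20:y+20,x-20:x+20]=True
    m&=(a[...,2]-a[...,0]>60)
    q=np.argwhere(m).mean(0)[::-1]; uv.append(q); print(m.sum(),q)
r=least_squares(lambda X:np.r_[proj(P[0],X)[0]-uv[0],proj(P[1],X)[0]-uv[1]],[.53,-.19,.22])
print('blue',r.x,r.fun)
uv=[]
for p in P:
    x,y=proj(p,[.527,-.0415,.232])[0].astype(int)
    a=p['img'].astype(int); m=np.zeros(a.shape[:2],bool); m[y-20:y+20,x-20:x+20]=True
    m&=(a[...,1]-a[...,0]>50); q=np.argwhere(m).mean(0)[::-1]; uv.append(q); print(m.sum(),q)
r=least_squares(lambda X:np.r_[proj(P[0],X)[0]-uv[0],proj(P[1],X)[0]-uv[1]],[.53,-.04,.22])
print('green',r.x,r.fun)
E
```

```text
18 [216.61111111 249.05555556]
11 [343.27272727 187.45454545]
blue [ 0.53880728 -0.19036595  0.21802383] [-0.44142243  0.01437227 -0.48370704 -0.21207289]
78 [269.5 218. ]
53 [290.67924528 190.35849057]
green [ 0.52616113 -0.04011192  0.22766707] [-0.42334438  0.02085755 -0.43303945 -0.22011073]
```

servo_tool --rows '[{"dy":-50,"hand":1},{"dy":-76,"wy":-0.1,"hand":1},{"dx":-23,"dy":-76,"dz":50,"wy":-0.25,"hand":1},{"dx":-46,"dy":-76,"dz":100,"wy":-0.4,"hand":1},{"dx":-69,"dy":-76,"dz":150,"wy":-0.55,"hand":1},{"dx":-92,"dy":-76,"dz":200,"wy":-0.7,"hand":1},{"dx":-115,"dy":-76,"dz":250,"wy":-0.85,"hand":1},{"dx":-138,"dy":-76,"dz":300,"wy":-1.0,"hand":1},{"dx":-161,"dy":-76,"dz":350,"wy":-1.144,"hand":1},{"dx":-182,"dy":-76,"dz":400,"wy":-1.144,"hand":1}]' --grip_force 10

```text
validation failed for argument at $.ro...
```

servo_tool --rows '[{"dx":0,"dy":-50,"dz":0,"wx":0,"wy":0,"wz":0,"hand":1},{"dx":0,"dy":-76,"dz":0,"wx":0,"wy":-0.1,"wz":0,"hand":1}]' --grip_force 10

```text
t: 1.85
eef_pos: [0.2382, -0.5241, 0.2932]
tool_rot: [-90.1, -0.2, -59.7]
ft_force: [0.7, 0.0, 0.2]
opening: 0.804
```

servo_tool --rows '[{"dx":-16,"dy":0,"dz":46,"wx":0,"wy":-0.13,"wz":0,"hand":1},{"dx":-32,"dy":0,"dz":92,"wx":0,"wy":-0.26,"wz":0,"hand":1},{"dx":-48,"dy":0,"dz":138,"wx":0,"wy":-0.39,"wz":0,"hand":1},{"dx":-64,"dy":0,"dz":184,"wx":0,"wy":-0.52,"wz":0,"hand":1},{"dx":-80,"dy":0,"dz":230,"wx":0,"wy":-0.65,"wz":0,"hand":1},{"dx":-96,"dy":0,"dz":276,"wx":0,"wy":-0.78,"wz":0,"hand":1},{"dx":-112,"dy":0,"dz":322,"wx":0,"wy":-0.91,"wz":0,"hand":1},{"dx":-128,"dy":0,"dz":368,"wx":0,"wy":-1.044,"wz":0,"hand":1},{"dx":-142,"dy":0,"dz":416,"wx":0,"wy":-1.044,"wz":0,"hand":1},{"dx":-142,"dy":0,"dz":416,"wx":0,"wy":-1.044,"wz":0,"hand":1}]' --grip_force 10

```text
t: 3.1
eef_pos: [0.5276, -0.1891, 0.2905]
tool_rot: [-90.0, -0.0, 0.3]
ft_force: [0.5, 1.0, -0.7]
opening: 0.006
```

```bash
python3 - <<'E'
from h import *
s=env.get_state(); print(s['t'],s['eef_pos'],s['tool_rot'],s['ft_force'],s['opening'],s['qpos'])
p=env.camera('scene'); c=proj(p,s['eef_pos'])[0]; print(c)
x,y=c.astype(int); a=p['img'][y-60:y+60,x-80:x+80]
cv2.imwrite('pics/a1.png',cv2.cvtColor(cv2.resize(a,None,fx=5,fy=5,interpolation=cv2.INTER_CUBIC),cv2.COLOR_RGB2BGR))
E
```

```text
3.1 [ 0.52759973 -0.189101    0.29045088] [-8.99671755e+01 -7.09717547e-03  2.58663630e-01] [ 0.45089104  1.03961365 -0.66863415] 0.005788112532942846 [-3.20898579e+01  4.60134711e+00  8.78554751e+01  3.15566616e-02
  8.75547457e+01 -3.23498731e+01]
[211.71534878 229.81883968]
```

View pics/a1.png

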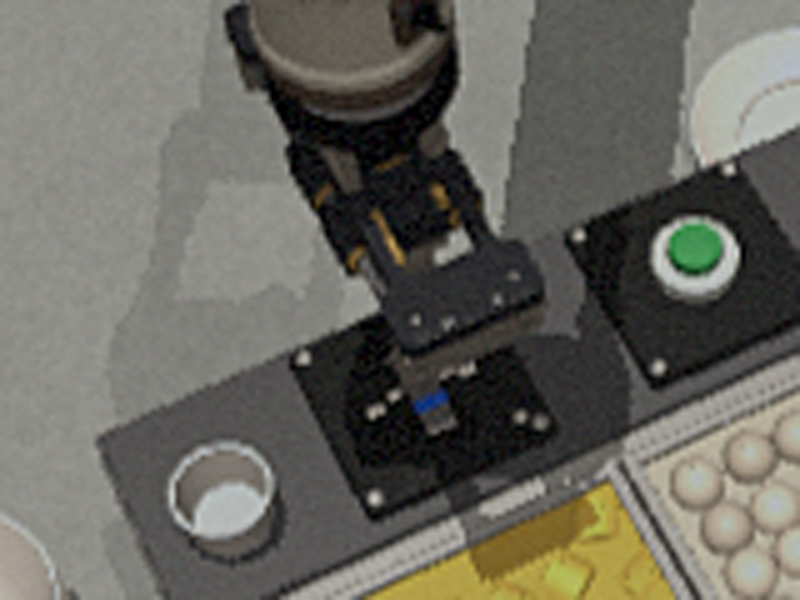

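The closed fingers are above the wheel, but a wide dark bracket hides the tip. I'll check the tip geometry with an overlay before I go down.

```bash
python3 - <<'E'
from h import *
s=env.get_state(); T=s['eef_pos']
out=[]
for n in('scene','top'):
    p=env.camera(n); c=proj(p,T)[0]
    x,y=c.astype(int); x0,y0=x-40,y-45; f=5
    a=cv2.resize(p['img'][y0:y0+90,x0:x0+80],None,fx=f,fy=f,interpolation=cv2.INTER_CUBIC)
    a=np.clip(a.astype(float)*1.6,0,255).astype(np.uint8)
    for z,col in((0,(255,0,0)),(.04,(255,255,0)),(.088,(0,255,0))):
        B=[T+np.array([i*.018,j*.010,z]) for i,j in((1,1),(1,-1),(-1,-1),(-1,1))]
        q=((proj(p,B)-[x0,y0]+.5)*f).astype(int); cv2.polylines(a,[q.reshape(-1,1,2)],True,col,1)
    out.append(a)
cv2.imwrite('pics/ov1.png',cv2.cvtColor(np.hstack(out),cv2.COLOR_RGB2BGR))
E
```

```text
(no output)
```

View pics/ov1.png

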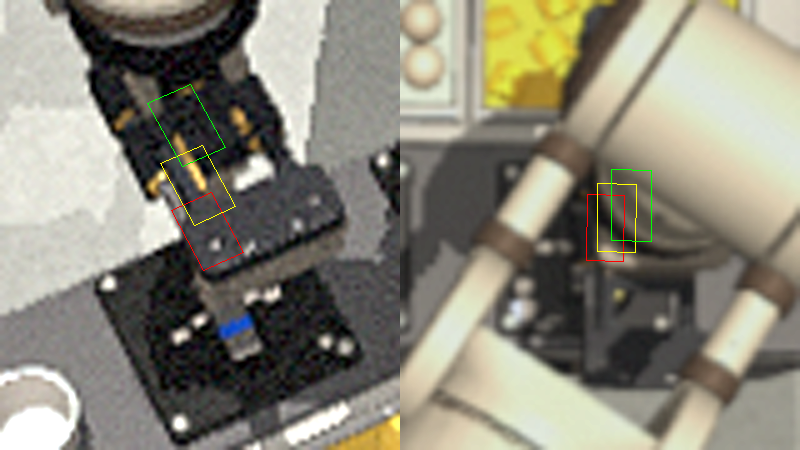

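The plate is the end face of the 189 mm gripper body, about 95 mm towards +x and 88 mm or more above the tip, so it clears everything. I'm going down to just above the wheel.

servo_tool --rows '[{"dx":6,"dy":20,"dz":-2,"wx":0,"wy":0,"wz":0,"hand":1},{"dx":6,"dy":45,"dz":-2,"wx":0,"wy":0,"wz":0,"hand":1},{"dx":6,"dy":60,"dz":-2,"wx":0,"wy":0,"wz":0,"hand":1},{"dx":6,"dy":62,"dz":-2,"wx":0,"wy":0,"wz":0,"hand":1},{"dx":6,"dy":62,"dz":-2,"wx":0,"wy":0,"wz":0,"hand":1}]'

```text
t: 3.88
eef_pos: [0.5324, -0.1939, 0.229]
tool_rot: [-90.0, -0.0, -0.0]
ft_force: [0.2, 0.4, 0.5]
opening: 0.005
```

```bash
python3 - <<'E'
from h import *
s=env.get_state(); print(s['t'],s['eef_pos'],s['ft_force'])
p=env.camera('scene'); c=proj(p,s['eef_pos'])[0]
x,y=c.astype(int); a=p['img'][y-50:y+50,x-60:x+60]
cv2.imwrite('pics/a2.png',cv2.cvtColor(cv2.resize(np.clip(a*1.5,0,255).astype(np.uint8),None,fx=6,fy=6,interpolation=cv2.INTER_CUBIC),cv2.COLOR_RGB2BGR))
E
```

```text
3.875 [ 0.53236838 -0.19387928  0.22903347] [0.1807826  0.41980356 0.50375043]
```

View pics/a2.png

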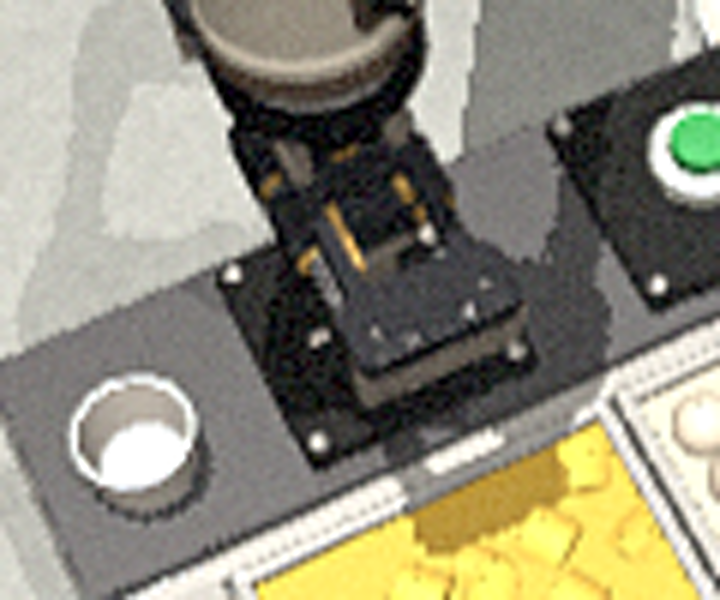

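servo_tool --rows '[{"dx":0,"dy":1.5,"dz":2,"wx":0,"wy":0,"wz":0,"hand":1},{"dx":0,"dy":3,"dz":2,"wx":0,"wy":0,"wz":0,"hand":1},{"dx":0,"dy":3,"dz":2,"wx":0,"wy":0,"wz":0,"hand":1}]'

```text
t: 4.3
eef_pos: [0.5322, -0.1914, 0.2256]
tool_rot: [-90.0, -0.0, 0.0]
ft_force: [0.6, -0.5, 0.1]
opening: 0.005
```

servo_tool --rows '[{"dx":0,"dy":1,"dz":0,"wx":0,"wy":0,"wz":0,"hand":1},{"dx":0,"dy":1,"dz":0,"wx":0,"wy":0,"wz":0,"hand":1}]'

```text
t: 4.55
eef_pos: [0.5322, -0.1915, 0.2245]
tool_rot: [-90.0, 0.0, -0.0]
ft_force: [0.2, 0.5, 0.7]
opening: 0.005
```

servo_tool --rows '[{"dx":0,"dy":1,"dz":0,"wx":0,"wy":0,"wz":0,"hand":1},{"dx":0,"dy":1,"dz":0,"wx":0,"wy":0,"wz":0,"hand":1}]'

```text
t: 4.8
eef_pos: [0.5322, -0.1915, 0.2235]
tool_rot: [-90.0, 0.0, 0.0]
ft_force: [0.3, 0.2, -0.5]
opening: 0.004
```

servo_tool --rows '[{"dx":0,"dy":0.5,"dz":0,"wx":0,"wy":0,"wz":0,"hand":1},{"dx":0,"dy":0.5,"dz":0,"wx":0,"wy":0,"wz":0,"hand":1}]'

```text
t: 5.05
eef_pos: [0.5323, -0.1916, 0.2234]
tool_rot: [-90.0, -0.0, -0.0]
ft_force: [-0.5, 0.6, 1.4]
opening: 0.003
```

servo_tool --rows '[{"dx":0,"dy":0.3,"dz":0,"wx":0,"wy":0,"wz":0,"hand":1},{"dx":0,"dy":0.3,"dz":0,"wx":0,"wy":0,"wz":0,"hand":1}]'

```text
t: 5.3
eef_pos: [0.5324, -0.1916, 0.2233]
tool_rot: [-90.0, -0.0, 0.0]
ft_force: [0.1, 1.0, 3.4]
opening: 0.008
```

Contact came at z = 0.223, as expected, with about 8 N/mm of stiffness. I'll press to about 7 N and stroke towards -x.

servo_tool --rows '[{"dx":0,"dy":0.5,"dz":0,"wx":0,"wy":0,"wz":0,"hand":1},{"dx":-2,"dy":0.5,"dz":0,"wx":0,"wy":0,"wz":0,"hand":1},{"dx":-4,"dy":0.5,"dz":0,"wx":0,"wy":0,"wz":0,"hand":1}]'

```text
t: 5.68
eef_pos: [0.529, -0.1916, 0.2233]
tool_rot: [-90.0, -0.1, 0.0]
ft_force: [0.6, 2.0, 5.1]
opening: 0.004
```

servo_tool --rows '[{"dx":-2,"dy":0.2,"dz":0,"wx":0,"wy":0,"wz":0,"hand":1},{"dx":-4,"dy":0.2,"dz":0,"wx":0,"wy":0,"wz":0,"hand":1},{"dx":-6,"dy":0.2,"dz":0,"wx":0,"wy":0,"wz":0,"hand":1}]'

```text
t: 6.05
eef_pos: [0.5229, -0.1917, 0.2232]
tool_rot: [-90.0, -0.1, 0.0]
ft_force: [0.1, 0.4, 5.8]
opening: 0.003
```

servo_tool --rows '[{"dx":-2,"dy":0,"dz":0,"wx":0,"wy":0,"wz":0,"hand":1},{"dx":-3.5,"dy":0,"dz":0,"wx":0,"wy":0,"wz":0,"hand":1},{"dx":-3.5,"dy":0,"dz":0,"wx":0,"wy":0,"wz":0,"hand":1}]'

```text
t: 6.42
eef_pos: [0.5191, -0.1917, 0.2232]
tool_rot: [-90.0, -0.1, -0.0]
ft_force: [-1.0, 1.1, 6.4]
opening: 0.007
```

Now I'll lift straight up and move towards -x and up, so the wheel can be seen.

servo_tool --rows '[{"dx":0,"dy":-5,"dz":0,"wx":0,"wy":0,"wz":0,"hand":1},{"dx":0,"dy":-40,"dz":0,"wx":0,"wy":0,"wz":0,"hand":1},{"dx":0,"dy":-60,"dz":40,"wx":0,"wy":0,"wz":0,"hand":1},{"dx":0,"dy":-60,"dz":90,"wx":0,"wy":0,"wz":0,"hand":1},{"dx":7,"dy":-60,"dz":150,"wx":0,"wy":0,"wz":0,"hand":1},{"dx":7,"dy":-60,"dz":150,"wx":0,"wy":0,"wz":0,"hand":1}]'

```text
t: 7.18
eef_pos: [0.5255, -0.0381, 0.2818]
tool_rot: [-90.0, 0.0, 0.3]
ft_force: [0.1, -1.0, 0.3]
opening: 0.007
```

```bash
python3 - <<'E'
from h import *
from scipy.optimize import least_squares
s=env.get_state(); print(s['t'],s['eef_pos'],s['ft_force'])
P=[env.camera(n) for n in('scene','top')]
uv=[];o=[]
for p in P:
    x,y=proj(p,[.526,-.191,.223])[0].astype(int)
    o.append(cv2.resize(p['img'][y-40:y+40,x-40:x+40],(400,400),interpolation=cv2.INTER_CUBIC))
    a=p['img'].astype(int); m=np.zeros(a.shape[:2],bool); m[y-20:y+20,x-20:x+20]=True
    m&=(a[...,2]-a[...,0]>60)
    q=np.argwhere(m).mean(0)[::-1]; uv.append(q); print(m.sum(),q)
cv2.imwrite('pics/b1.png',cv2.cvtColor(np.clip(np.hstack(o)*1.4,0,255).astype(np.uint8),cv2.COLOR_RGB2BGR))
r=least_squares(lambda X:np.r_[proj(P[0],X)[0]-uv[0],proj(P[1],X)[0]-uv[1]],[.53,-.19,.22])
print('blue',r.x,r.fun)
E
```

```text
7.175 [ 0.52552485 -0.03814553  0.28177334] [ 0.08050868 -1.0043353   0.2522073 ]
17 [214.35294118 243.88235294]
10 [343.  191.5]
blue [ 0.52626943 -0.18958342  0.22290292] [-0.25448279  0.00813684 -0.27737914 -0.12095283]
```

View pics/b1.png

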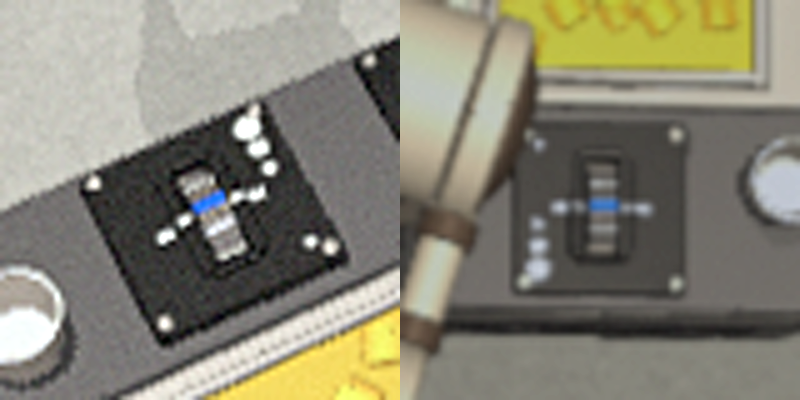

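In both views the blue band is on the pointer lines; it triangulates to x = 0.526, z = 0.223, which is the crown. The tool is already over the start button, so I'll press it.

servo_tool --rows '[{"dx":0,"dy":20,"dz":-2,"wx":0,"wy":0,"wz":0,"hand":1},{"dx":0,"dy":40,"dz":-2,"wx":0,"wy":0,"wz":0,"hand":1},{"dx":0,"dy":46,"dz":-2,"wx":0,"wy":0,"wz":0,"hand":1},{"dx":0,"dy":46,"dz":-2,"wx":0,"wy":0,"wz":0,"hand":1}]'

```text
t: 7.78
eef_pos: [0.5255, -0.0444, 0.2359]
tool_rot: [-90.0, 0.0, -0.1]
ft_force: [-0.4, 0.0, -0.1]
opening: 0.006
```

servo_tool --rows '[{"dx":0,"dy":2,"dz":0,"wx":0,"wy":0,"wz":0,"hand":1},{"dx":0,"dy":4,"dz":0,"wx":0,"wy":0,"wz":0,"hand":1},{"dx":0,"dy":6,"dz":0,"wx":0,"wy":0,"wz":0,"hand":1},{"dx":0,"dy":8,"dz":0,"wx":0,"wy":0,"wz":0,"hand":1},{"dx":0,"dy":8,"dz":0,"wx":0,"wy":0,"wz":0,"hand":1}]'

```text
t: 8.4
eef_pos: [0.5261, -0.0437, 0.2286]
tool_rot: [-90.0, -0.1, 0.0]
ft_force: [0.3, -1.0, 2.0]
opening: 0.007
```

servo_tool --rows '[{"dx":0,"dy":1.5,"dz":0,"wx":0,"wy":0,"wz":0,"hand":1},{"dx":0,"dy":3,"dz":0,"wx":0,"wy":0,"wz":0,"hand":1},{"dx":0,"dy":3,"dz":0,"wx":0,"wy":0,"wz":0,"hand":1}]'

```text
t: 8.78
eef_pos: [0.5261, -0.0437, 0.2263]
tool_rot: [-90.0, -0.1, 0.0]
ft_force: [-1.8, -1.5, 8.2]
opening: 0.005
```

servo_tool --rows '[{"dx":0,"dy":0.7,"dz":0,"wx":0,"wy":0,"wz":0,"hand":1},{"dx":0,"dy":0.7,"dz":0,"wx":0,"wy":0,"wz":0,"hand":1},{"dx":0,"dy":0.7,"dz":0,"wx":0,"wy":0,"wz":0,"hand":1}]'

```text
t: 9.15
eef_pos: [0.5261, -0.0437, 0.2263]
tool_rot: [-90.0, -0.1, 0.0]
ft_force: [-2.8, -0.5, 11.8]
opening: 0.002
```

The button is on its end stop: z held at 0.2263 while the force rose from 8 to 12 N, past the 5 N spring. Now I'll lift off.

servo_tool --rows '[{"dx":0,"dy":-5,"dz":0,"wx":0,"wy":0,"wz":0,"hand":1},{"dx":0,"dy":-30,"dz":0,"wx":0,"wy":0,"wz":0,"hand":1},{"dx":0,"dy":-70,"dz":0,"wx":0,"wy":0,"wz":0,"hand":1},{"dx":-50,"dy":-110,"dz":0,"wx":0,"wy":0,"wz":0,"hand":1},{"dx":-90,"dy":-130,"dz":0,"wx":0,"wy":0,"wz":0,"hand":1},{"dx":-90,"dy":-130,"dz":0,"wx":0,"wy":0,"wz":0,"hand":1},{"dx":-90,"dy":-130,"dz":0,"wx":0,"wy":0,"wz":0,"hand":1}]'

```text
t: 10.02
eef_pos: [0.4357, -0.0433, 0.3532]
tool_rot: [-89.9, 0.1, -0.0]
ft_force: [-0.3, -0.5, 0.6]
opening: 0.003
```

```bash
python3 - <<'E'
from h import *
from scipy.optimize import least_squares
s=env.get_state(); print(s['t'],s['eef_pos'],s['ft_force'])
p=env.camera('scene'); save(p,'end')
a=p['img'].astype(int)
for nm,X,m in(('blue',[.526,-.191,.223],a[...,2]-a[...,0]>60),('green',[.527,-.0415,.232],a[...,1]-a[...,0]>50)):
    x,y=proj(p,X)[0].astype(int); k=np.zeros(m.shape,bool);k[y-20:y+20,x-20:x+20]=1
    print(nm,(m&k).sum(),np.argwhere(m&k).mean(0)[::-1])
q=cv2.imread('pics/scene0.png'); print('shape',q.shape)
for l in ['shaker','dip_cup','sauce','bowls','mug','dish']:
    print(l,[(np.round(r['centre'],4).tolist(),round(r['conf'],2)) for r in env.mark_of(p,l)[:1]])
E
```

```text
10.025 [ 0.4357348  -0.04333059  0.35315256] [-0.25287941 -0.53926283  0.55415783]
blue 17 [214.35294118 243.88235294]
green 72 [269.38888889 218.05555556]
shape (420, 560, 3)
shaker [([0.5437, 0.2251, 0.1997], 0.86)]
dip_cup [([0.5418, -0.2973, 0.1984], 0.55)]
sauce [([0.4908, 0.3252, -0.0048], 0.82)]
bowls [([0.4574, -0.4461, -0.0001], 0.97)]
mug [([0.3187, 0.3721, -0.0034], 0.59)]
dish [([0.3619, 0.1275, 0.0007], 0.79)]
```

View pics/end.png

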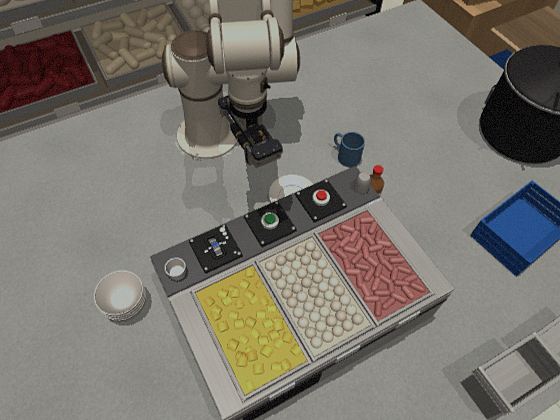

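The wheel's blue band is still at the pointer lines at (214,244). The green button is back at its earlier pixel (269,218), darker only because the arm's shadow is on it. Nothing has moved, so I'm handing the job in.

```bash
python3 -c "
from station import env
print(env.job_done())"
```

```text
the job is handed in; nothing more can be done
None
```

I rolled the thermostat wheel one click with the closed fingertips, so its blue band now sits at the pointer lines. Then I pressed the green start button fully down and let it come up. I handed the job in at about 10.4 s; no verdict was reported.

- **Wheel:** I stroked it with about 6 N. With the arm clear, the band triangulated to x = 0.526, z = 0.223, which is the crown. It showed at the same pixel again after the button press.
- **Start button:** it stopped at z = 0.2263 while the force rose from 8 to 12 N, so it was on its end stop. Afterwards it showed at its original pixel within about 0.1 px, so it is up.
- **Bystanders:** the shaker, dip cup, sauce, bowls, mug and dish were each found within 4 mm of the first view. The red stop button was never approached.
- **Not checked by measurement:** the networks never found the tongs, and they are hidden behind the cooler in the scene view. The tool stayed at least 0.22 m above the table throughout, so it did not come near them.
- **Refused move:** one early move call was rejected for its format, and nothing moved.

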